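# Shift the packing belt's gearbox into the three-dot slot

### The arm

A 6-joint arm with a two-finger parallel gripper is mounted at the origin on the work surface. World frame = base frame: x ahead of the robot, y to its left, z up, the work surface at z = 0. Lengths are in m, angles in rad, forces in N, time in s.
With the tool pointing down it reaches from about 0.3 to 0.875 m from the base axis. Payload 6.4 kg.
Tool frame: the origin (TCP) lies midway between the tips of the shut fingers; the grasp point (between the pads) lies ctrl.grip_depth behind it (ctrl.grip_depth is the distance from the TCP to the grasp point, in m); x points along the fingers, y is the direction in which the jaws open and shut, and the axes are right-handed (so a half turn about x gives the same grasp; the last joint's range is limited). The gripper opens to 85 mm and grips with 20 to 120 N. Pads are 22 mm wide; open, the fingers measure 114 mm over their backs; the gripper's body (76 mm by 85 mm) begins 54 mm behind the grasp point. The pads swing forward as they close: fully open they stand 13 mm farther back than shut.
Start: joints at [1.069, 0.181, 1.607, -0, 1.354, -0.206], TCP at [0.168, 0.55, 0.231] pointing down, gripper open.
Joint ranges: [-2.99, 2.99], [-0.89, 2.07], [0.3, 2.58], [-1.14, 4.28], [0, 2.63], [-3.12, 3.12]. Speed limits (rad/s): [2.57, 2.57, 3.01, 3.14, 3.14, 3.14].

### API

Orientations are given as a unit quaternion [w, x, y, z].
In Python, from bench import ctrl gives the robot as it stands.
- The arm moves only by the tool carry_out, never from a script. Its argument "motion" is one flat list of numbers, 7 for each row, row after row: the turn, a rotation vector about the tool's x, y, z in degrees, then the shift along the tool's x, y, z in m, then the gripper's target within -1 to 1 (shut at 1, half-way at 0, fully open at -1). A call has 1 to 10 rows; each row shifts and turns the pose as measured when the row begins, along the tool's axes as they then stand; what a row does not reach is not made up. A row lasts 1/10 s, in which the tool goes at most 50 mm and 8.59 degrees, less where a joint would pass 70% of its speed; a pose out of reach is approached as far as the arm can. A call with a gripper value outside its range is refused whole. The fingers move at their own pace and stop on an object; the grip force is fixed at half the most. Time passes only in rows, so rows that do not move let the fingers close. It gives the time, the measured TCP pose, the force and the opening at its end, in the units of the state.
- ctrl.get_obs(): the state, without advancing time (a new reading comes with each control period).
- ctrl.camera(name): name is "side" or "top" or "wrist"; returns the picture (480x640x3 uint8, blue, green, red); there is no depth.
- ctrl.camera_params(name): a dict with "mtx" (3x3 intrinsics, pixels), "pose" (4x4, takes a point from camera to world coordinates); the wrist camera has in their place "hand_eye" (4x4, takes a point from camera to tool coordinates, whose origin is the TCP and whose axes are the tool frame's). Camera axes: x right, y down, z forward; pixel columns grow to the right and rows downward; lengths in m; the calibration is good to about 2 mm. A picture is of the moment at which its call begins: read the wrist's pose just before it. camera_params takes no time and is no camera call.
- ctrl.hand_in(): hands the job in, once; it reports no verdict.
Trained networks look in the newest picture that a camera, given by its name, has taken for a name from the list of things; names that differ only in an ending like _2 or _b are one class to them, and where a whole thing is asked for, a point or a joint stands for the part that bears it (a point fixed in the world has none). Each returns a list of dicts, best first, with "conf" (0 to 1); they miss things now and then, are a little off and sometimes report something else, mostly with a low value. They report only what shows in the picture. A call takes as long as a camera call.
- ctrl.boxes_of(camera, thing): "point" ([x, y, z] in m, in the coordinates of the camera as it stood for that picture, good to about 4 mm: the middle of the surface that is visible of it).
- ctrl.trace(camera, thing): "pixels" (480x640 bool, what is visible of it).
- ctrl.landmark_of(camera, thing): "point" ([x, y, z] in m, in the coordinates of the camera as it stood for that picture, good to about 4 mm: a listed point, or the origin of a listed thing).
The state is a dict: "time_s": time; "q": joint angles; "dq": joint speeds; "joint_efforts": joint torques, N m; "eef_pos": TCP position; "eef_rot": TCP orientation; "wrist_force": force on the tool from outside, world axes, zero at the start; "torque": the same for the moment, N m; "opening": opening from 0.0 (shut) to 1.0 (fully open).
Only numpy, scipy, OpenCV 4.12 (cv2) and the standard library are available. Lean on these libraries where they do the work, as an engineer would, in place of code of your own. Each camera call takes 0.05 s, during which the arm holds its last target. There are 200 camera calls.

### The job

Change the speed of the packing belt: push the gearbox's black-knobbed selector lever out of its present place, across the middle channel of the H-shaped gate and fully home into the slot marked with three dots (far right as you look from the robot towards the gearbox), then take the hand clear. Only push the knob or its lever with the fingers, from one side at a time; do not grip it. Leave the eclairs, the carton and everything else on the table where they are.

Things in the scene. Friction and masses are not known exactly. Their poses are not given: they have to be found in the camera images.
- drive: Fixed belt drive: grey gearbox (foot 200 x 185 mm, housing 160 x 165 mm), motor on its right side, conveyor behind it. Origin on the table under the gearbox's centre; x points away from the robot to the conveyor, y left, z up; turned by up to 0.35 rad. Motor: out to y -258, terminal box 135 high. Conveyor: x 104 to 275, y -65 to 495, belt top 100 high, photo-eye post 180 high at x 260, y 400 (mm).
- gate (a point): Centre of the gate plate's top face, 120 mm above the gearbox's foot: a square metal plate, 136 mm, cut with an H. Two lanes along the drive's x, each 17 mm wide, centred 22 mm left and right of the middle, are joined half-way by the neutral channel along y, 21 mm wide. The lever cannot cross the two solid tongues between the lanes (27 mm wide, corners rounded to 6 mm). Only the lever stands above it.
- slot1 (a point): One-dot slot, far end of the left lane (at the plate's top face). The four lane ends are the slots: one dot far left, two dots near left, three dots far right, four dots near right, as seen from the robot; the black dots are punched in the plate beyond each end.
- slot2 (a point): Two-dot slot, near end of the left lane.
- slot3 (a point): Three-dot slot, far end of the right lane: the wanted one. With the lever fully home in it the knob centre is about 53 mm in x and 44 mm in -y from the drive's origin, 170 mm up.
- slot4 (a point): Four-dot slot, near end of the right lane.
- knob (a point): Centre of the lever's round black knob, 41 mm across, neck to 27 mm below the centre, top 21 mm above it, on a 10 mm steel rod. Lever pivot: on the drive's z axis, 60 mm up, 130 mm from the knob centre. In the drive's frame the knob centre is at x = 130 sin(shift), y = 130 cos(shift) sin(cross), z = 60 + 130 cos(shift) cos(cross) mm.
- shift (a joint): Lean of the lever along the lanes, rad: 0 neutral, positive away from the robot (+x of the drive). Its stops at -0.42 and +0.42 are the bottoms of the slots. The lever crosses from lane to lane only within about 0.09 of 0. Stiff: needs about 3 N at the knob and stays where it is left.
- cross (a joint): Lean of the lever across the lanes, rad: positive to the left (+y of the drive). Stops at -0.385 and +0.385; left lane 0.33 to 0.385, right lane -0.385 to -0.33 (pressed hard against a tongue it gives some 0.04 more). At the start the lever stands in the left lane, in a slot or anywhere between the two. Needs about 2.5 N at the knob and stays where it is left.
- eclair_a: loose chocolate-topped eclair lying on the white belt at its discharge (right) end, about 122 x 34 x 38 mm, origin under its centre
- eclair_b: second loose eclair on the belt, next to the first, same size (the three farther ones go with the belt)
- carton: green open cardboard box with eclairs in it, 135 x 170 x 55 mm, beyond the motor at the belt's discharge end, origin under its centre
- spatula: spatula lying flat across, on the table on the robot's side of the gearbox
- jar: closed jar, 72 mm wide, 85 mm high, standing to the left of the gearbox, origin under its centre
- cup: steel cup, 72 mm wide, 75 mm high, standing at the near left of the gearbox, origin under its centre
- sanitiser: bottle, 64 mm wide, 170 mm high, standing to the right of the motor, origin under its centre

How it is judged:
By the outcome, as a careful person would: the job done as asked, in the order asked, and still so for the second after the job is handed in, with the robot touching nothing.
It also fails if it takes over 51 s, if anything falls off the work surface, if the arm or the gripper's body presses on something with over 40 N, if the wrist force passes 120 N, or if a joint passes its speed limit or range.

## Working session

There is one attempt and no reset: what is moved stays moved. The work goes in short steps, Python scripts to look and compute and a tool call to move; the robot and the scene stay as the last step left them, time stands still between calls to the robot, and variables do not carry over. Pictures are saved under pics/ and viewed, about 8 in all and at most 12, crops included, and the job is handed in when it is done.

Besides the shell and the picture viewer there is one more tool, called after "Request:" as name(argument=value, ...) on one line, values as JSON. carry_out: Moves the arm, as the interface text tells. Its arguments: {"type":"object","properties":{"motion":{"type":"array"}},"required":["motion"]}

```bash
mkdir -p pics; cat > h.py <<'E'
import numpy as np, cv2
from bench import ctrl
from scipy.spatial.transform import Rotation as R
def Rw(q): return R.from_quat([q[1],q[2],q[3],q[0]])
def cam2w(c,p,o=None):
    P=ctrl.camera_params(c)
    if c=='wrist':
        o=o or ctrl.get_obs(); T=np.eye(4);T[:3,:3]=Rw(o['eef_rot']).as_matrix();T[:3,3]=o['eef_pos'];M=T@np.array(P['hand_eye'])
    else: M=np.array(P['pose'])
    return (M@np.r_[p,1])[:3]
E
python3 - <<'E'
from h import *
ims=[]
for c in ['top','side']:
    cv2.imwrite(f'pics/{c}0.png',ctrl.camera(c))
    for n in ['drive','gate','slot1','slot2','slot3','slot4','knob','sanitiser','jar','cup']:
        for d in ctrl.landmark_of(c,n)[:1]: print(c,n,round(d['conf'],2),cam2w(c,d['point']).round(4))
o=ctrl.get_obs();print(o['time_s'],o['eef_pos'],o['eef_rot'],Rw(o['eef_rot']).as_matrix().round(3),ctrl.grip_depth,o['wrist_force'])
E
```

```text
top drive 0.78 [ 0.5407  0.0761 -0.0011]
top gate 0.72 [0.5373 0.0707 0.1193]
top slot1 0.93 [0.5222 0.1061 0.1153]
top slot2 0.93 [0.5222 0.1061 0.1153]
top slot3 0.93 [0.5222 0.1061 0.1153]
top slot4 0.93 [0.5222 0.1061 0.1153]
top knob 0.88 [0.5131 0.1287 0.1712]
top sanitiser 0.65 [ 0.4766 -0.2271  0.0013]
top jar 0.95 [0.5848 0.2349 0.0018]
top cup 0.59 [0.5203 0.3192 0.0016]
side drive 0.71 [ 0.5363  0.0785 -0.0021]
side gate 0.85 [0.5373 0.0779 0.1185]
side slot1 0.94 [0.5574 0.0508 0.1181]
side slot2 0.94 [0.5574 0.0508 0.1181]
side slot3 0.94 [0.5574 0.0508 0.1181]
side slot4 0.94 [0.5574 0.0508 0.1181]
side knob 0.97 [0.5077 0.132  0.1748]
side sanitiser 0.95 [ 0.4742 -0.2303  0.0018]
side jar 0.84 [ 0.584   0.2292 -0.0007]
side cup 0.78 [ 0.5158  0.3214 -0.0022]
1.1 [0.16763061 0.55004887 0.23129835] [ 0.69939236  0.10423444  0.69937413 -0.10421768] [[ 0.     0.292  0.957]
 [ 0.     0.957 -0.292]
 [-1.     0.     0.   ]] 0.0187 [-0.04047777  0.12289536  0.46146728]
```

View pics/top0.png

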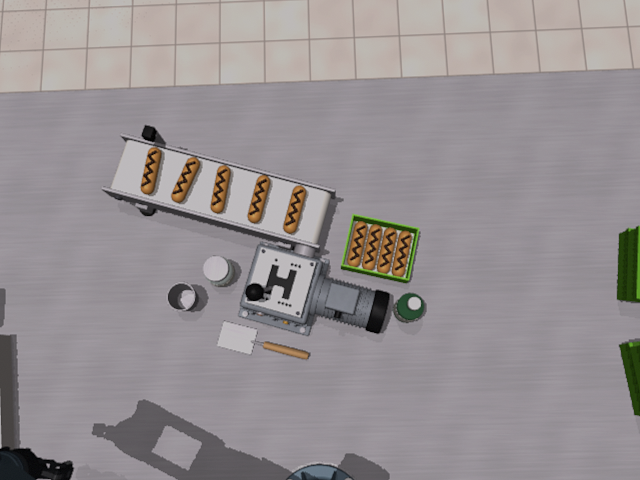

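View pics/side0.png

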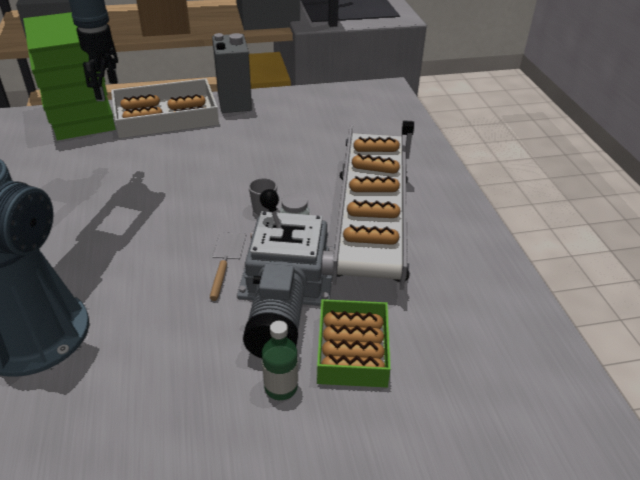

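The knob is in the left lane, near slot 2. The drive's yaw is about -0.25, so the tool axes already lie nearly along the drive's. I'll shut the fingers, rise and go to a hover for a close look.

Request:
carry_out(motion=[0,0,0,-0.05,0,0,1,0,0,0,-0.05,0,0,1,0,0,0,0,-0.033,0.036,1,0,0,0,0,-0.033,0.036,1,0,0,0,0,-0.033,0.036,1,0,0,0,0,-0.033,0.036,1,0,0,0,0,-0.033,0.036,1,0,0,0,0,-0.033,0.036,1,0,0,0,0,-0.033,0.036,1,0,0,0,0,-0.033,0.036,1])

```text
time_s: 2.1
eef_pos: [0.3696, 0.2087, 0.3369]
eef_rot: [0.702, 0.101, 0.698, -0.099]
wrist_force: [0.8, 1.4, 0.7]
opening: -0.002
```

Request:
carry_out(motion=[0,0,0,0,-0.033,0.036,1,0,0,0,0,-0.033,0.036,1,0,0,0,0,0,0,1,0,0,0,0,0,0,1])

```text
time_s: 2.5
eef_pos: [0.4233, 0.117, 0.3378]
eef_rot: [0.703, 0.104, 0.696, -0.102]
wrist_force: [0.1, -0.2, -0.2]
opening: -0.002
```

```bash
python3 - <<'E'
from h import *
o=ctrl.get_obs(); print(o['time_s'],o['eef_pos'],o['opening'],Rw(o['eef_rot']).as_matrix().round(3).tolist())
cv2.imwrite('pics/w1.png',ctrl.camera('wrist'))
for c in ['wrist','top','side']:
    if c!='wrist': ctrl.camera(c)
    for n in ['drive','gate','slot1','knob']:
        for d in ctrl.landmark_of(c,n)[:4]: print(c,n,round(d['conf'],2),cam2w(c,d['point'],o).round(4))
E
```

```text
2.5 [0.42329456 0.11697058 0.33784808] -0.0023785464772829515 [[0.01, 0.289, 0.957], [0.001, 0.957, -0.289], [-1.0, 0.004, 0.009]]
wrist drive 0.58 [0.5446 0.0767 0.0013]
wrist drive 0.57 [ 5.176e-01  3.227e-01 -5.000e-04]
wrist slot1 0.94 [0.5073 0.0627 0.1196]
wrist slot1 0.75 [0.4042 0.1333 0.0017]
wrist slot1 0.2 [ 0.6313 -0.1632  0.0023]
wrist knob 0.64 [0.5083 0.1291 0.1717]
top drive 0.62 [ 5.419e-01  7.310e-02 -3.000e-04]
top gate 0.69 [0.5394 0.0765 0.1191]
top slot1 0.83 [0.5734 0.0933 0.1168]
top slot1 0.76 [0.5601 0.051  0.1187]
top slot1 0.69 [0.5061 0.0672 0.1194]
top slot1 0.63 [0.5185 0.1064 0.1162]
side drive 0.86 [ 0.5383  0.0756 -0.0044]
side gate 0.87 [0.5389 0.0752 0.1223]
side slot1 0.93 [0.5204 0.1096 0.1216]
side slot1 0.83 [0.5078 0.0605 0.119 ]
side slot1 0.8 [0.5585 0.0488 0.1211]
side slot1 0.65 [0.5699 0.09   0.1236]
side knob 0.75 [0.508  0.1278 0.178 ]
```

View pics/w1.png

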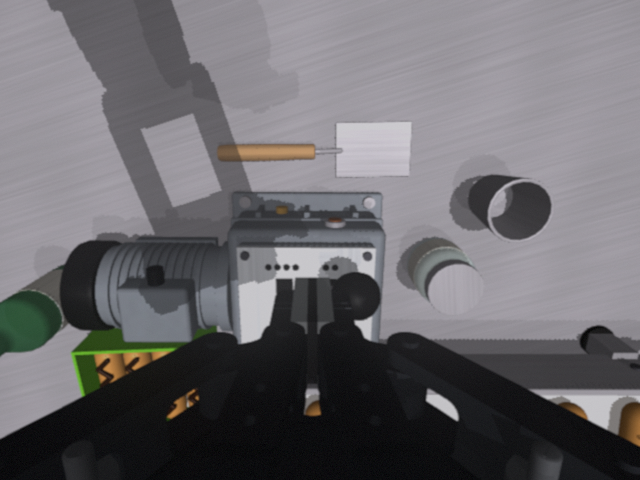

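The plate edges lie parallel to the picture rows: the drive yaw is about -0.29, the same as the tool's. The knob is near pixel (357,296), with the shut fingers just left of it around x=313. In the drive frame the knob is at about u=-44, v=42 mm. Next I descend behind it.

Request:
carry_out(motion=[0,0,0,0,0.019,0.008,1,0,0,0,0,0.018,0.008,1,0,0,0,0.045,0,0,1,0,0,0,0.045,0,0,1,0,0,0,0.045,0,0,1,0,0,0,0.03,0,0,1,0,0,0,0.01,0,0,1,0,0,0,0,0,0,1,0,0,0,0,0,0,1])

```text
time_s: 4.15
eef_pos: [0.4555, 0.15, 0.1614]
eef_rot: [0.706, 0.104, 0.693, -0.101]
wrist_force: [0.2, 0.2, -0.4]
opening: 0.003
```

```bash
cat >> h.py <<'E'
C=np.array([.5393,.076]);U=np.array([.957,-.29]);V=np.array([.29,.957])
def uv(p): d=np.array(p)[:2]-C; return np.array([d@U,d@V,p[2]]).round(4)
E
cat > look.py <<'E'
from h import *
import sys
o=ctrl.get_obs(); print(o['time_s'],'tcp uvz',uv(o['eef_pos']),'F',np.round(o['wrist_force'],1),Rw(o['eef_rot']).as_matrix().round(3).tolist())
for c in ['top','side']:
    im=ctrl.camera(c)
    for d in ctrl.landmark_of(c,'knob')[:2]: print(c,round(d['conf'],2),uv(cam2w(c,d['point'])))
    if c=='side' and len(sys.argv)>1: cv2.imwrite(f'pics/{sys.argv[1]}.png',cv2.resize(im[140:320,180:420],(800,600)))
E
python3 look.py s2
```

```text
4.15 tcp uvz [-0.1017  0.0465  0.1614] F [ 0.2  0.2 -0.4] [[0.018, 0.288, 0.958], [0.001, 0.958, -0.288], [-1.0, 0.007, 0.017]]
top 0.56 [-0.0375  0.0411  0.173 ]
side 0.93 [-0.0436  0.0409  0.1783]
side 0.56 [-0.029   0.0247  0.1229]
```

View pics/s2.png

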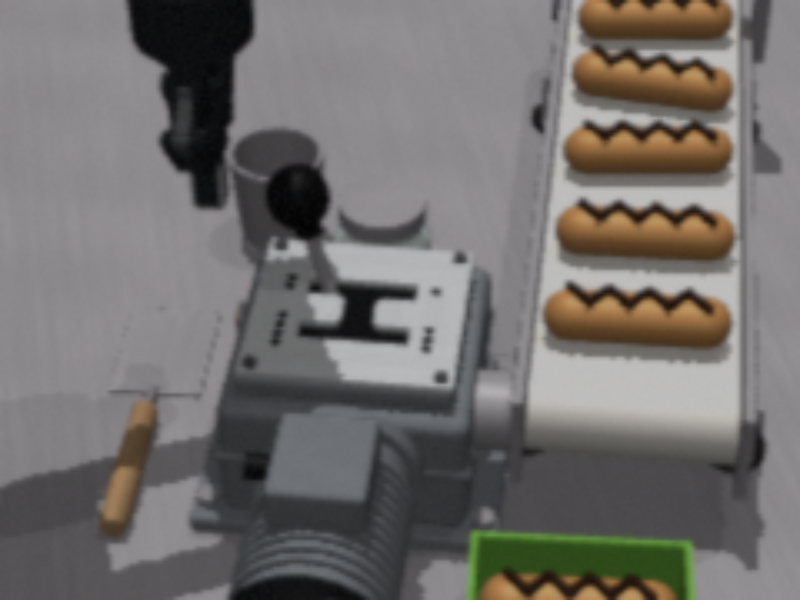

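The finger stands behind the knob with a clear gap, tip below knob centre. Now I push away from the robot in small rows.

Request:
carry_out(motion=[0,0,0,0,-0.005,0.01,1,0,0,0,0,0,0.01,1,0,0,0,0,0,0.01,1,0,0,0,0,0,0.01,1,0,0,0,0,0,0.008,1,0,0,0,0,0,0.008,1,0,0,0,0,0,0.006,1])

```text
time_s: 5.05
eef_pos: [0.5188, 0.1271, 0.1666]
eef_rot: [0.707, 0.106, 0.693, -0.1]
wrist_force: [-3.9, 2.0, 3.2]
opening: 0.004
```

```bash
python3 look.py
```

```text
5.05 tcp uvz [-0.0344  0.0429  0.1666] F [-3.9  2.   3.2] [[0.021, 0.287, 0.958], [0.005, 0.958, -0.287], [-1.0, 0.011, 0.018]]
top 0.45 [ 0.1528 -0.2102 -0.0008]
side 0.95 [-0.0036  0.0446  0.1829]
```

Request:
carry_out(motion=[0,0,0,0,0,0.004,1,0,0,0,0,0,-0.02,1,0,1.1,0,0.004,0,-0.02,1,0,0,0,0.002,0.032,0,1,0,0,0,0,0.032,0,1,0,0,0,0,0,0.025,1,0,0,0,0,0,0.012,1,0,0,0,0,0,0,1])

```text
time_s: 6.05
eef_pos: [0.5358, 0.1895, 0.1588]
eef_rot: [0.699, 0.106, 0.7, -0.1]
wrist_force: [-0.5, -0.0, -1.0]
opening: 0.004
```

```bash
python3 look.py s3
```

```text
6.05 tcp uvz [-0.0363  0.1076  0.1588] F [-0.5 -0.  -1. ] [[0.001, 0.287, 0.958], [0.008, 0.958, -0.287], [-1.0, 0.008, -0.002]]
top 0.87 [0.0009 0.0429 0.1793]
side 0.71 [-0.0034  0.0445  0.184 ]
side 0.61 [0.0266 0.0218 0.1236]
```

View pics/s3.png

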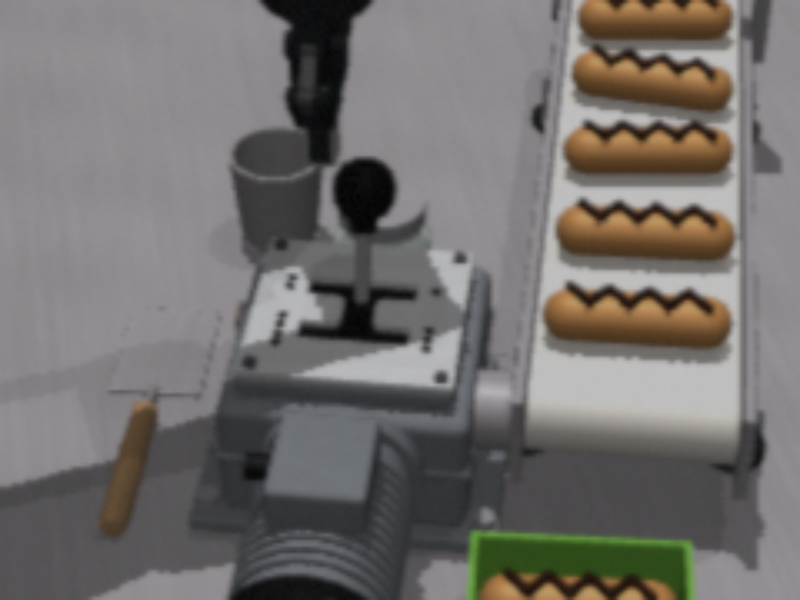

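The lever stands upright at the middle channel (rod at 362,297; channel centre about 357), in neutral. Next: finger to the left side, push right.

Request:
carry_out(motion=[0,0,0,0,0,0.02,1,0,0,0,0,0,0.016,1,0,0,0,0,0,0,1,0,0,0,0,-0.012,0,1,0,0,0,0,-0.012,0,1,0,0,0,0,-0.012,0,1,0,0,0,0,-0.012,0,1,0,0,0,0,-0.012,0,1,0,0,0,0,-0.012,0,1])

```text
time_s: 7.15
eef_pos: [0.5468, 0.1109, 0.1662]
eef_rot: [0.704, 0.109, 0.696, -0.095]
wrist_force: [1.6, 3.2, 2.4]
opening: 0.003
```

```bash
python3 look.py
```

```text
7.15 tcp uvz [-0.003   0.0356  0.1662] F [1.6 3.2 2.4] [[0.014, 0.284, 0.959], [0.018, 0.958, -0.285], [-1.0, 0.021, 0.008]]
top 0.71 [ 0.0262 -0.0219  0.1182]
top 0.46 [0.001  0.0003 0.0006]
side 0.69 [-0.0012 -0.0022  0.1917]
```

Request:
carry_out(motion=[0,0,0,0.003,-0.01,0,1,0,0,0,0.002,-0.01,0,1,0,0,0,0.002,-0.01,0,1,0,0,0,0.001,-0.007,0,1,0,0,0,0.001,-0.006,0,1,0,0,0,0,0,0,1])

```text
time_s: 7.95
eef_pos: [0.5372, 0.07, 0.1586]
eef_rot: [0.705, 0.109, 0.694, -0.094]
wrist_force: [0.3, 1.2, 0.6]
opening: 0.002
```

```bash
python3 look.py s4
```

```text
7.95 tcp uvz [-0.0003 -0.0064  0.1586] F [0.3 1.2 0.6] [[0.019, 0.283, 0.959], [0.018, 0.959, -0.284], [-1.0, 0.023, 0.013]]
side 0.58 [-0.0039 -0.0434  0.1848]
```

View pics/s4.png

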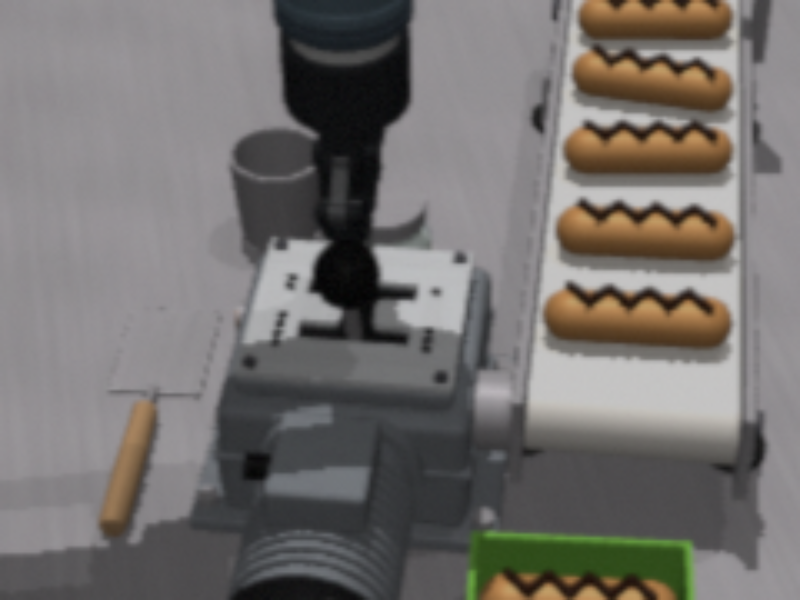

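The rod is at the right lane (about 355,335), knob at v≈-43 mm. A little more push for margin, then back off, round behind, without touching the knob.

Request:
carry_out(motion=[0,0,0,0,-0.004,0,1,0,0,0,0,0.018,0,1,0,0,0,0,0.015,0,1,0,0.8,-1.3,0,0,-0.035,1,0,0,0,0,0,-0.038,1,0,0,0,0,-0.035,0,1,0,0,0,0,-0.032,0,1,0,0,0,0,0,0,1])

```text
time_s: 8.95
eef_pos: [0.4537, 0.0577, 0.1577]
eef_rot: [0.699, 0.098, 0.701, -0.099]
wrist_force: [0.3, -0.0, 0.4]
opening: 0.0
```

```bash
python3 look.py
```

```text
8.95 tcp uvz [-0.0767 -0.0423  0.1577] F [ 0.3 -0.   0.4] [[-0.003, 0.276, 0.961], [-0.001, 0.961, -0.276], [-1.0, -0.002, -0.003]]
side 0.92 [-0.0045 -0.0488  0.1813]
```

Request:
carry_out(motion=[0,0,0,0,-0.005,0.015,1,0,0,0,0,0,0.015,1,0,0,0,0.001,0,0.01,1,0,0,0,0.001,0,0.01,1,0,0,0,0.001,0,0.01,1,0,0,0,0.001,0,0.01,1,0,0,0,0.001,0,0.01,1])

```text
time_s: 9.85
eef_pos: [0.5361, 0.0333, 0.1516]
eef_rot: [0.698, 0.096, 0.703, -0.097]
wrist_force: [-2.5, 1.0, 1.9]
opening: -0.002
```

```bash
python3 look.py
```

```text
9.85 tcp uvz [ 0.0094 -0.0418  0.1516] F [-2.5  1.   1.9] [[-0.006, 0.27, 0.963], [0.0, 0.963, -0.27], [-1.0, -0.001, -0.006]]
top 0.36 [ 0.0221 -0.019   0.1182]
```

Request:
carry_out(motion=[0,0,0,0,-0.001,0.005,1,0,0,0,0,0,0.005,1,0,0,0,0,0,0.004,1])

```text
time_s: 10.35
eef_pos: [0.547, 0.0297, 0.1503]
eef_rot: [0.697, 0.096, 0.704, -0.096]
wrist_force: [-3.4, 2.1, -1.0]
opening: 0.002
```

```bash
python3 look.py
```

```text
10.35 tcp uvz [ 0.0208 -0.0421  0.1503] F [-3.4  2.1 -1. ] [[-0.01, 0.27, 0.963], [0.002, 0.963, -0.27], [-1.0, -0.001, -0.01]]
side 0.86 [ 0.0529 -0.0459  0.1696]
```

Nearly home. I push gently on until the stop shows in the force.

Request:
carry_out(motion=[0,0,0,0,0,0.004,1,0,0,0,0,0,0.004,1])

```text
time_s: 10.75
eef_pos: [0.5512, 0.0286, 0.1492]
eef_rot: [0.694, 0.096, 0.707, -0.096]
wrist_force: [-14.2, 4.1, 4.4]
opening: -0.002
```

The force rose to 15 N against 3 to 4 N of friction, so the stop is reached. I retreat and rise.

Request:
carry_out(motion=[0,0,0,0,0,0.004,1,0,0,0,0,0,-0.03,1,0,0,0,0,0,-0.04,1,0,0,0,-0.03,0,-0.04,1,0,0,0,-0.045,0,-0.03,1,0,0,0,-0.045,0,0,1,0,0,0,0,0,0,1,0,0,0,0,0,0,1])

```text
time_s: 11.55
eef_pos: [0.4232, 0.064, 0.2773]
eef_rot: [0.698, 0.096, 0.703, -0.096]
wrist_force: [0.4, -0.2, -0.7]
opening: -0.003
```

```bash
python3 look.py s5; python3 - <<'E'
from h import *
for c in ['side','top']:
    for n in ['jar','cup','sanitiser','slot3']:
        for d in ctrl.landmark_of(c,n)[:4 if n=='slot3' else 1]: print(c,n,cam2w(c,d['point']).round(3))
E
```

```text
11.55 tcp uvz [-0.1076 -0.0451  0.2773] F [ 0.4 -0.2 -0.7] [[-0.007, 0.27, 0.963], [0.001, 0.963, -0.27], [-1.0, -0.001, -0.007]]
top 0.81 [ 0.0548 -0.0428  0.1677]
top 0.64 [-0.0013  0.1657  0.0002]
side 0.95 [ 0.0481 -0.0431  0.1726]
side jar [ 0.586  0.23  -0.002]
side cup [ 0.514  0.323 -0.   ]
side sanitiser [ 0.473 -0.23  -0.001]
side slot3 [0.508 0.06  0.118]
side slot3 [0.573 0.091 0.121]
side slot3 [0.52  0.109 0.121]
side slot3 [0.559 0.052 0.122]
top jar [0.586 0.233 0.001]
top cup [ 0.522  0.318 -0.001]
top sanitiser [ 0.474 -0.226  0.001]
top slot3 [0.508 0.067 0.121]
top slot3 [0.569 0.092 0.117]
top slot3 [0.56  0.049 0.121]
top slot3 [0.52  0.106 0.115]
```

View pics/s5.png

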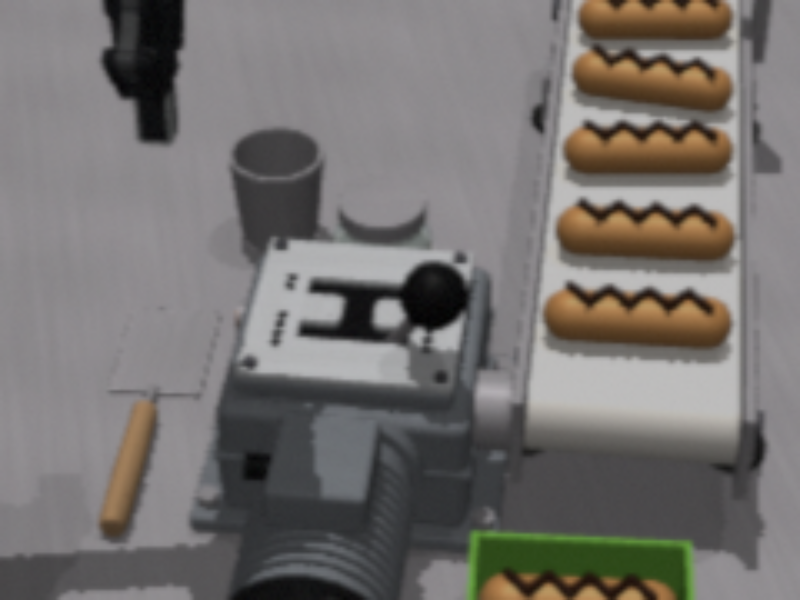

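The lever leans far right in the three-dot lane (knob at 435,295, dots just in front of it). The hand is clear and the eclairs, jar, cup and spatula are unmoved. Handing in.

```bash
python3 -c "
from bench import ctrl
print(ctrl.hand_in())"
```

```text
the job is handed in; nothing more can be done
None
```

The selector lever is in the three-dot slot and the job is handed in. I took it there with three one-sided pushes of the shut fingers, without gripping the knob: forward to neutral, right across the middle channel, then forward into the slot. The hand was then drawn back and raised clear.

- **Lever:** the last push rose to about 15 N, against 3–5 N of friction while it slid, so I took it to be at the stop. The knob centre then measured x 55 mm, y -43 mm by the top camera and x 48 mm, y -43 mm by the side camera. The target is x 53 mm, y -44 mm. The cameras differ by 7 mm in x, about their stated error, so the sense of "fully home" rests mainly on the force rise.
- **Rest of the scene:** the jar, cup and sanitiser were found at their starting positions. In the last side picture the eclairs on the belt, the spatula and the visible part of the carton looked unmoved; I did not measure these.
- **Limits:** the robot's clock stood at about 12 s when I handed in, with the wrist force near zero.

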